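# Rock a graphite forming block into its spring holder

### The job

Fit the loose graphite forming block into the empty metal holder on the bench, groove up: tilt it, put one end under the blue hood, push it back against the spring pad there, and rock the other end down behind the low end wall until the block lies flat on the pocket floor, then let go. The graphite is brittle and the spring soon bottoms out, so go by feel and push by hand with no more than about 20 N; do not knock over or shove aside the jar and the beaker behind it.

Things in the scene. Friction and masses are not known exactly. Their poses are not given: they have to be found in the camera images.
- forming_block: loose near-black graphite block, 90 (x) x 44 (y) x 32 (z) mm, about 0.2 kg (0.14 to 0.28), square ends; a groove 16 mm wide and 5 mm deep runs along x in the middle of its top; either end may go first. Origin: centre of its underside; z up. It lies on the bench groove up and may be gripped across its 44 mm width.
- block_holder: empty metal holder screwed down, base plate 140 x 80 x 10 mm. Origin on the bench under the middle of the pocket; x points to the blue hood, z up. Pocket floor 10 mm above the origin. Side rails at y = +-23.25 mm, 8 mm above the floor (stepped back 2 mm over the top 2 mm): keep the fingers above them. A seated block's origin is at holder x = 0, y = 0, z = 10 mm.
- end_wall (a point): middle of the inner top edge of the low steel end wall, at holder x = -45 mm, 10 mm above the pocket floor; the wall is 10 mm thick, 60 mm wide, square edged. Once behind it the block is wedged by the spring and may need some 5 to 10 N downward on this end to lie quite flat. Holder axes.
- hood_edge (a point): middle of the lower front edge of the blue hood, at holder x = +40 mm, 34.5 mm above the pocket floor; the hood is 6 mm thick, 60 mm wide, overlaps a seated block by 5 mm, and blocks it from going in flat. Behind the pad a solid wall stands at holder x = +52 mm. Holder axes.
- pad_nose (a point): foremost line of the brass spring pad (32 mm wide, rounded) when out: holder x = +43 mm, 13 mm above the floor, 88 mm from the end wall. Fixed point, does not move with the pad. The pad yields along +x: 4 N to start, 2 N per mm more, solid after 4.5 mm (13 N). To pass the end wall the block must push it in about 3 mm or more; seated it keeps it 2 mm in.
- frit_jar: jar of blue frit with a light screw lid, 59 mm wide, 78 mm tall, behind the holder; bystander. Origin: centre of its underside.
- beaker: clear glass beaker, 69 mm wide, 100 mm tall, behind the work; bystander. Origin: centre of its underside.
There are look-alikes about, which are no part of the job. Of the things like the forming_block, leave any that is green; of the rest the larger one is meant. Leave any orange look-alike of the block_holder alone.

How it is judged:
By the outcome, as a careful person would: the job done as asked, in the order asked, and still so for the second after the job is handed in, with the robot touching nothing.
It also fails if it takes over 67 s, if anything falls off the work surface, if the arm or the gripper's body presses on something with over 40 N, if the wrist force passes 120 N, or if a joint passes its speed limit or range.

### The arm

A 7-joint arm with a two-finger parallel gripper is mounted at the origin on the work surface; the furniture and walls round the work are solid. World frame = base frame: x ahead of the robot, y to its left, z up, the work surface at z = 0. Lengths are in mm, angles in rad, forces in N, time in s.
With the tool pointing down it reaches from about 400 to 875 mm from the base axis. Payload 4.4 kg.
Tool frame: the origin (TCP) lies on the centre line of the jaws, within the pads' length; the fingertips stand 25 mm ahead of it and the grasp point (between the pads) lies 6 mm ahead of it (ctrl.finger_overhang is the distance from the TCP to the fingertips, in mm); z points along the fingers, y is the line along which they close (so a half turn about z gives the same grasp; the last joint's range is limited). The gripper opens to 85 mm and grips with 20 to 120 N. Pads are 22 mm wide; open, the fingers measure 114 mm over their backs; the gripper's body (76 mm by 85 mm) begins 54 mm behind the grasp point. The pads swing forward as they close: fully open they stand 13 mm farther back than shut.
Start: joints at [1.201, 0.628, 0.038, 1.517, -0.027, 0.996, -0.02], TCP at [194.473, -620.24, 256.313] pointing down, gripper open.
Joint ranges: [-3.06, 3.06], [-0.37, 2.12], [-1.25, 1.32], [0.18, 2.47], [-1.1, 4.24], [0.23, 1.98], [-2.94, 2.94]. Speed limits (rad/s): [2.57, 2.57, 3.14, 3.14, 3.14, 3.14, 3.14].

### API

Orientations are given as [roll, pitch, yaw] about the fixed x, y, z axes, in that order (R = Rz(yaw) Ry(pitch) Rx(roll)).
In Python, from cell import ctrl gives the robot as it stands. The module is installed in compiled form; this text tells all that it offers.
- The arm moves only by the tool play_rows, never from a script. Its argument "targets" is a list of rows, each a list of 5 numbers: the closure, from 0 (fully open) to 1 (shut), then the shift along the tool's x, y, z in cm, then the turn about the tool's z in degrees. In form: [[gripper, dx, dy, dz, spin], ...]. A call has 1 to 10 rows; each row is the pose to reach, as a shift and turn from the pose commanded when the call began, along the tool's axes at that moment; what a row does not reach only later rows make up. A row lasts 1/10 s, in which the tool goes at most 50 mm and 8.59 degrees, less where a joint would pass 70% of its speed; a pose out of reach is approached as far as the arm can. A call with a gripper value outside its range is refused whole. The fingers move at their own pace and stop on an object; the grip force is fixed at half the most. Time passes only in rows, so rows that repeat a pose let the fingers close. It gives the time, the measured TCP pose, the force, the opening and the grip force at its end, in the units of the state.
- ctrl.read_state(): the state, without advancing time (a new reading comes with each control period).
- ctrl.get_image(name): name is "scene" or "side" or "wrist"; returns (picture, depth): 400x640x3 uint8, red, green, blue; 400x640 float32, mm along the optical axis (not along the pixel's ray), 0 where there is no reading.
- ctrl.calibration(name): a dict with "vfov" (degrees; the focal length in pixels is half the picture's height over the tangent of half this angle, whatever the lens; pixels are square), "cx", "cy" (the principal point, pixels), "extrinsics" (4x4, takes a point from camera to world coordinates); the wrist camera has in their place "mount" (4x4, takes a point from camera to tool coordinates, whose origin is the TCP and whose axes are the flange's). Camera axes: x right, y down, z forward; pixel columns grow to the right and rows downward; lengths in mm; the calibration is good to about 2 mm. A picture is of the moment at which its call begins: read the wrist's pose just before it. calibration takes no time and is no camera call.
- ctrl.finish_job(): hands the job in; it is judged then, once.
Trained networks look in the newest picture that a camera, given by its name, has taken for a name from the list of things; names that differ only in an ending like _2 or _b are one class to them, and where a whole thing is asked for, a point or a joint stands for the part that bears it (a point fixed in the world has none). Each returns a list of dicts, best first, with "confidence" (0 to 1); they miss things now and then, are a little off and sometimes report something else, mostly with a low value. They report only what shows in the picture. A call takes as long as a camera call. They do not tell look-alikes from the thing itself.
- ctrl.search_frame(camera, name): "bbox" ([left, top, right, bottom] in pixels, round what is visible of it).
- ctrl.trace(camera, name): "pixels" (400x640 bool, what is visible of it) and "bbox" ([left, top, right, bottom] in pixels, round what is visible of it).
The state is a dict: "clock": time; "qpos": joint angles; "qd": joint speeds; "tau": joint torques, N m; "eef_pos": TCP position; "tool_rot": TCP orientation; "force": force on the tool from outside, world axes, zero at the start; "torque": the same for the moment, N m; "width": finger opening in mm; "gripper_force": force on a finger pad.
Only numpy, scipy, OpenCV 4.12 (cv2) and the standard library are available. Lean on these libraries where they do the work, as an engineer would, in place of code of your own. Each camera call takes 0.05 s, during which the arm holds its last target. There are 200 camera calls.

## Working session

There is one attempt and no reset: what is moved stays moved. The work goes in short steps, Python scripts to look and compute and a tool call to move; the robot and the scene stay as the last step left them, time stands still between calls to the robot, and variables do not carry over. Pictures are saved under pics/ and viewed, at most 10 in all, crops included, and the job is handed in when it is done.

Besides the shell and the picture viewer there is one more tool, called after "Request:" as name(argument=value, ...) on one line, values as JSON. play_rows: Moves the arm, as the interface text tells. Its arguments: {"type":"object","properties":{"targets":{"type":"array"}},"required":["targets"]}

```bash
mkdir -p pics
cat > h.py <<'E'
import numpy as np, cv2
from cell import ctrl
from scipy.spatial.transform import Rotation as R
def T():
    s=ctrl.read_state(); M=np.eye(4); M[:3,:3]=R.from_euler('xyz',s['tool_rot']).as_matrix(); M[:3,3]=s['eef_pos']; return M
def shot(n):
    c=ctrl.calibration(n); E=np.array(c['extrinsics']) if 'extrinsics' in c else T()@np.array(c['mount'])
    im,d=ctrl.get_image(n); f=im.shape[0]/2/np.tan(np.radians(c['vfov'])/2)
    v,u=np.mgrid[:im.shape[0],:im.shape[1]]
    P=np.stack([(u-c['cx'])/f*d,(v-c['cy'])/f*d,d],-1)@E[:3,:3].T+E[:3,3]
    P[d==0]=np.nan
    return im,d,P
E
python3 - <<'E'
from h import *
s=ctrl.read_state(); print({k:np.round(v,3).tolist() for k,v in s.items()}); print(ctrl.calibration('scene').keys())
for n in ['scene','side','wrist']:
    im,d,P=shot(n); cv2.imwrite(f'pics/{n}0.png',im[...,::-1]); np.savez(f'{n}0.npz',im=im,P=P)
    for t in ['forming_block','block_holder','frit_jar','beaker']:
        for r in ctrl.trace(n,t):
            m=r['pixels']; print(n,t,round(r['confidence'],2),np.round(r['bbox']),np.round(np.nanmedian(P[m],0)),m.sum())
E
```

```text
{'clock': 0.0, 'qpos': [1.201, 0.629, 0.038, 1.518, -0.027, 0.996, -0.02], 'qd': [-0.001, -0.002, 0.001, 0.0, 0.0, -0.001, -0.001], 'tau': [0.001, -56.34, 1.227, -19.344, 0.011, 0.011, 0.0], 'eef_pos': [194.305, -619.665, 255.396], 'tool_rot': [-3.14, 0.0, 0.304], 'force': [0.232, 0.049, -0.155], 'torque': [0.013, 0.026, -0.012], 'gripper_force': 0.0, 'width': 85.367}
dict_keys(['vfov', 'cx', 'cy', 'extrinsics'])
scene forming_block 0.84 [192. 198. 234. 235.] [322.  98.  28.] 841
scene forming_block 0.69 [217. 180. 246. 193.] [400. 194.  18.] 319
scene forming_block 0.65 [252. 182. 290. 208.] [470. 101.  28.] 706
scene block_holder 0.86 [303. 201. 366. 263.] [553. -76.  11.] 2006
scene block_holder 0.72 [241. 273. 321. 345.] [ 357. -184.   11.] 2972
scene frit_jar 0.91 [386. 192. 415. 228.] [ 699. -121.   55.] 893
scene beaker 0.79 [355. 153. 382. 198.] [699.  10.  67.] 1083
side forming_block 0.89 [304. 221. 348. 262.] [466. 129.  28.] 1051
side forming_block 0.86 [315. 266. 348. 298.] [395. 212.  18.] 603
side forming_block 0.65 [364. 249. 414. 284.] [323. 128.  28.] 1346
side block_holder 0.83 [402. 170. 468. 222.] [ 362. -162.   11.] 1444
side block_holder 0.67 [312. 172. 375. 208.] [555. -52.  11.] 1232
side frit_jar 0.71 [289. 143. 313. 177.] [700. -91.  50.] 651
side beaker 0.77 [255. 154. 283. 201.] [693.  38.  68.] 1137
```

View pics/scene0.png

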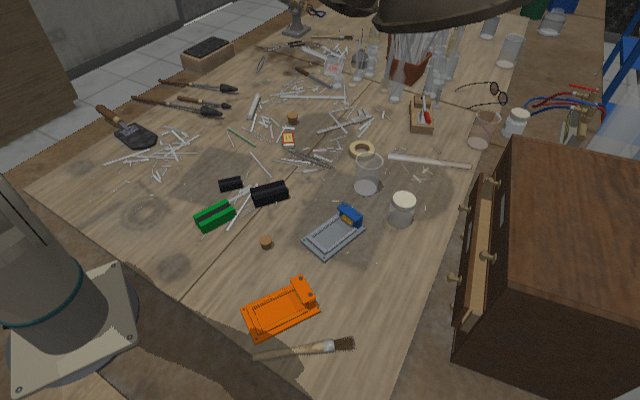

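View pics/side0.png

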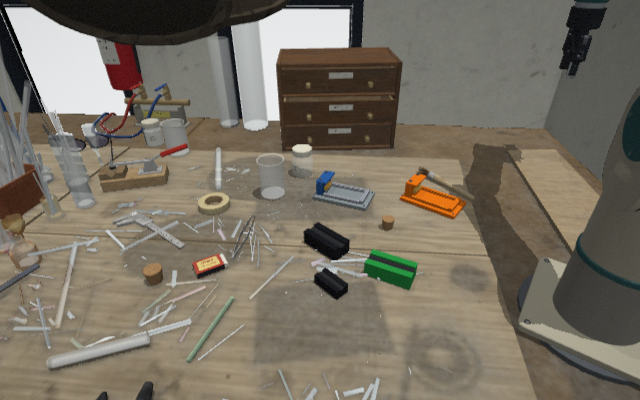

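Candidates for the block in the scene view are green at (214,216), small black at (231,184) and large black at (270,194). The large black one fits, being non-green and the larger of the two. The grey holder with the blue hood at (335,232) is meant; the orange one is the decoy. The scene and side views disagree by about 27 mm in y, so I'll check that with a wrist look.

Run:
```python
from h import *
print(np.round(ctrl.calibration('wrist')['mount'],2).tolist())
for n in ['scene','side']:
    z=np.load(n+'0.npz'); P=z['P']; im=z['im'].astype(int)
    c=ctrl.calibration(n); print(c['vfov'],c['cx'],c['cy'],np.round(np.array(c['extrinsics'])[:3,3]))
    u,v,w,h=(245,175,50,38) if n=='scene' else (300,215,55,52)
    Q=P[v:v+h,u:u+w].reshape(-1,3); Q=Q[(Q[:,2]>24)&(Q[:,2]<40)]; print(n,'block top',cv2.minAreaRect(Q[:,:2].astype(np.float32)),np.median(Q[:,2]))
    u,v,w,h=(300,195,70,70) if n=='scene' else (305,165,75,50)
    Q=P[v:v+h,u:u+w].reshape(-1,3); I=im[v:v+h,u:u+w].reshape(-1,3)
    b=(I[:,2]>I[:,0]+60)&(Q[:,2]>15); print('hood',np.nanmedian(Q[b],0),np.nanmax(Q[b],0),np.nanmin(Q[b],0))
    q=Q[(Q[:,2]>5)&(Q[:,2]<30)];print('base',cv2.minAreaRect(q[:,:2].astype(np.float32)))
```

```text
[[0.0, -0.96, -0.29, 74.85], [1.0, 0.0, -0.0, -0.36], [0.0, -0.29, 0.96, -118.68], [0.0, 0.0, 0.0, 1.0]]
57.77253952760439 310.3707829686505 194.08855732558268 [ 241. -497.  681.]
scene block top ((473.0018005371094, 113.97398376464844), (46.64559555053711, 89.78569793701172), 81.09416198730469) 30.472954137582406
hood [596.6167848  -61.70879542  50.19066426] [615.73443435 -29.88449087  53.27459238] [580.18909353 -91.36775233  42.6801815 ]
base ((587.8253173828125, -62.51493835449219), (236.07754516601562, 81.83450317382812), 12.979304313659668)
56.318050513352986 321.61892216653376 199.97085560693887 [122. 611. 511.]
side block top ((473.13336181640625, 117.42423248291016), (45.71100997924805, 90.61204528808594), 81.88467407226562) 30.829513429766507
hood [593.86641022 -48.29063807  50.0703236 ] [611.56030282 -26.33137426  53.10333154] [580.08962911 -85.22373908  18.75545589]
base ((582.8884887695312, -67.63220977783203), (216.71461486816406, 105.6077651977539), 1.0087692737579346)
```

```bash
python3 -c "
import cv2;a=cv2.imread('pics/scene0.png')[170:270,180:380];cv2.imwrite('pics/crop1.png',cv2.resize(a,None,fx=4,fy=4,interpolation=cv2.INTER_CUBIC))"
```

```text
(no output)
```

View pics/crop1.png

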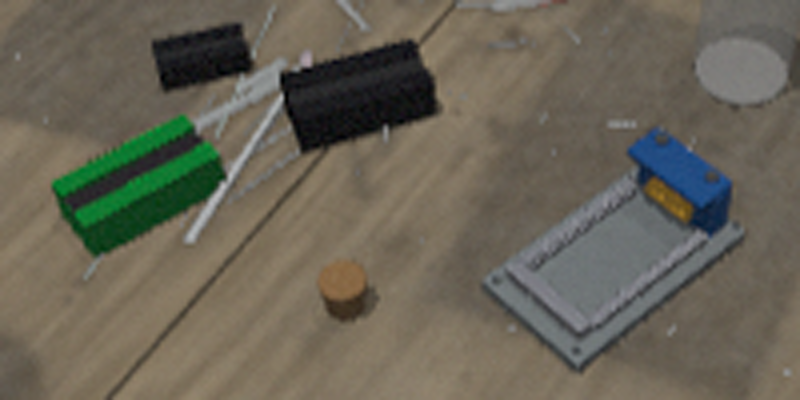

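The crop confirms it: the large black grooved block sits at crop (360,95), with the green and small black look-alikes to its left. The grey holder has its hood toward +x. Next I look from above the holder.

Request:
play_rows(targets=[[0,3.8,-3,0,0],[0,7.6,-6,0,0],[0,11.4,-9,0,0],[0,15.2,-12,0,0],[0,19,-15,0,0],[0,22.8,-18,0,0],[0,26.6,-21,0,0],[0,30.4,-24,0,0],[0,34.2,-27,0,0],[0,38,-30,0,0]])

```text
clock: 1.75
eef_pos: [468.3, -218.7, 256.7]
tool_rot: [3.141, -0.001, 0.304]
force: [0.9, -1.0, -0.2]
width: 85.2
gripper_force: 0.0
```

Request:
play_rows(targets=[[0,4,-3,0,-2],[0,8,-6,0,-4],[0,12,-9,0,-4],[0,15.5,-11.7,0,-4],[0,15.5,-11.7,0,-4],[0,15.5,-11.7,0,-4],[0,15.5,-11.7,0,-4]])

```text
clock: 2.45
eef_pos: [579.5, -63.8, 256.2]
tool_rot: [3.141, 0.001, 0.372]
force: [-0.1, -0.9, -0.5]
width: 85.4
gripper_force: 0.0
```

```bash
cat > look.py <<'E'
from h import *
import sys
s=ctrl.read_state(); print(s['clock'],np.round(s['eef_pos'],1),np.round(s['tool_rot'],3),np.round(s['force'],1))
im,d,P=shot('wrist'); n=sys.argv[1]; cv2.imwrite(f'pics/{n}.png',im[...,::-1]); np.savez(n+'.npz',im=im,P=P)
for t in sys.argv[2:]:
    for r in ctrl.trace('wrist',t):
        m=r['pixels']; Q=P[m]; Q=Q[~np.isnan(Q[:,0])]
        print(t,round(r['confidence'],2),np.round(r['bbox']),np.round(np.median(Q,0)))
        for lo,hi in ((4,45),(8,13),(18,23),(26,36),(45,55)):
            q=Q[(Q[:,2]>lo)&(Q[:,2]<hi)]
            if len(q)>50: print(' z',lo,hi,len(q),np.round(np.median(q[:,2]),1),[np.round(x,1) for x in cv2.minAreaRect(q[:,:2].astype(np.float32))])
E
python3 look.py w1 block_holder
```

```text
2.45 [579.5 -63.8 256.2] [3.141e+00 1.000e-03 3.720e-01] [-0.1 -0.9 -0.5]
block_holder 0.85 [272. 133. 354. 246.] [557. -68.  12.]
 z 4 45 5349 11.3 [array([550.8, -70.6]), array([140.3,  80.1]), np.float64(13.0)]
 z 8 13 3919 10.9 [array([550.7, -70.6]), array([140.2,  80.1]), np.float64(13.0)]
 z 18 23 930 19.5 [array([553.1, -70. ]), array([123.4,  62.4]), np.float64(13.0)]
 z 26 36 53 31.1 [array([613. , -56.6]), array([ 0.6, 57.8]), np.float64(13.0)]
 z 45 55 1403 51.4 [array([599.5, -59.4]), array([28.3, 59.9]), np.float64(13.0)]
block_holder 0.61 [299. 285. 378. 344.] [ 411. -166.   18.]
 z 4 45 2247 11.6 [array([ 374.8, -177.3]), array([ 80.1, 108.6]), np.float64(88.4)]
 z 8 13 1194 10.9 [array([ 376.6, -177.3]), array([ 80.1, 104.6]), np.float64(88.4)]
 z 18 23 261 19.3 [array([ 378.1, -177.1]), array([62.3, 90.3]), np.float64(88.7)]
 z 26 36 200 31.2 [array([ 421.4, -177.4]), array([14.8, 61.7]), np.float64(11.0)]
 z 45 55 903 51.3 [array([ 409.3, -177.8]), array([59.4, 29. ]), np.float64(89.7)]
```

View pics/w1.png

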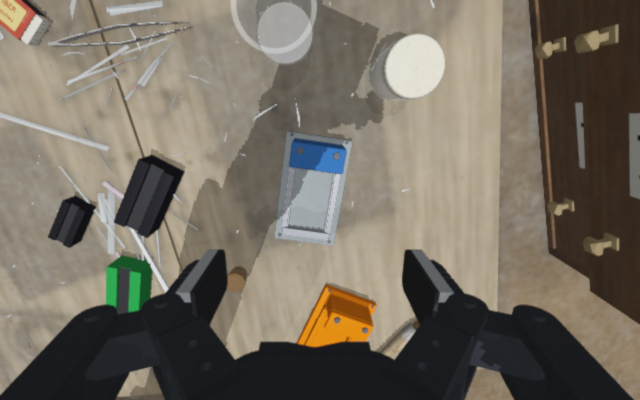

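The wrist view shows the grey holder at (313,190) with its hood up at (318,155), jar at (413,66), beaker at (275,25) and the black block at (150,195). Holder origin comes to (546.6,-71.5) with yaw 13°, and two independent features agree. Now over the block.

Request:
play_rows(targets=[[0,-0.2,-4,0,7.5],[0,-0.3,-8,0,15],[0,-0.5,-12,1,22.5],[0,-0.8,-16,3,30],[0,-0.8,-19.1,5,30],[0,-0.8,-19.1,5,30],[0,-0.8,-19.1,5,30],[0,-0.8,-19.1,5,30]])

```text
clock: 3.35
eef_pos: [504.1, 110.7, 207.0]
tool_rot: [3.141, -0.002, -0.153]
force: [0.4, -0.9, 0.1]
width: 85.2
gripper_force: 0.0
```

```bash
python3 look.py w2 forming_block
```

```text
3.35 [504.1 110.7 207. ] [ 3.141e+00 -2.000e-03 -1.530e-01] [ 0.4 -0.9  0.1]
forming_block 0.91 [306. 279. 364. 348.] [348. 113.  30.]
 z 4 45 2422 30.1 [array([331. , 112.2]), array([85.7, 44.2]), np.float64(8.9)]
 z 8 13 105 10.5 [array([341.6,  96.7]), array([94.9, 38.3]), np.float64(36.5)]
 z 18 23 102 20.4 [array([344.5,  97.4]), array([90.3, 37.7]), np.float64(37.6)]
 z 26 36 1959 32.3 [array([335.6, 112.9]), array([75.4, 44.2]), np.float64(8.9)]
forming_block 0.83 [292. 164. 339. 252.] [479. 114.  32.]
 z 4 45 3619 32.3 [array([474.5, 115.1]), array([44.1, 90.1]), np.float64(82.0)]
 z 26 36 3460 32.4 [array([474.4, 115.1]), array([44.1, 89.9]), np.float64(82.0)]
forming_block 0.81 [234. 248. 265. 301.] [407. 202.  21.]
 z 4 45 1406 21.0 [array([401.4, 203.3]), array([29.3, 60.5]), np.float64(79.1)]
 z 8 13 94 10.8 [array([405. , 190.9]), array([64.1, 25. ]), np.float64(15.2)]
 z 18 23 1087 21.5 [array([401.4, 203.4]), array([29.3, 60.4]), np.float64(79.2)]
```

Block centre is (474.4,115.1), z top 32 and 44 × 90 mm as stated, with yaw -8°. I'll descend and grip 20 mm ahead of its centre.

Request:
play_rows(targets=[[0,-1,0,4,-0.8],[0,-1,0,8,-0.8],[0,-1,0,12,-0.8],[0,-1,0,15,-0.8],[0,-1,0,17.1,-0.8],[0,-1,0,17.1,-0.8],[0.3,-1,0,17.1,-0.8],[1,-1,0,17.1,-0.8],[1,-1,0,17.1,-0.8],[1,-1,0,17.1,-0.8]])

```text
clock: 4.45
eef_pos: [494.3, 114.0, 37.0]
tool_rot: [-3.141, -0.003, -0.136]
force: [-0.7, -1.0, 6.0]
width: 42.7
gripper_force: 61.2
```

Request:
play_rows(targets=[[1,0,0,0,0],[1,0,0,0,0],[1,0,0,0,0],[1,0,0,0,0],[1,0,0,0,0]])

```text
clock: 4.95
eef_pos: [494.4, 114.0, 37.0]
tool_rot: [-3.141, -0.003, -0.136]
force: [-0.6, -1.1, 6.1]
width: 42.8
gripper_force: 61.2
```

Request:
play_rows(targets=[[1,0,0,-2,0],[1,0,0,-5,0],[1,0,0,-8,0],[1,1.5,3.5,-8.5,-5],[1,3,7,-8.5,-10],[1,5,10.5,-8.5,-15],[1,7,14,-8.5,-20.8],[1,8.5,17.3,-8.5,-20.8],[1,8.5,17.3,-8.5,-20.8],[1,8.5,17.3,-8.5,-20.8]])

```text
clock: 5.95
eef_pos: [553.9, -70.1, 120.9]
tool_rot: [3.141, -0.001, 0.224]
force: [-0.9, 0.3, -0.6]
width: 43.0
gripper_force: 61.8
```

```bash
python3 look.py w3 block_holder forming_block
```

```text
5.95 [553.9 -70.1 120.9] [ 3.141e+00 -1.000e-03  2.240e-01] [-0.9  0.3 -0.6]
block_holder 0.88 [257. 121. 372. 226.] [594. -61.  20.]
 z 4 45 4843 11.2 [array([578.1, -64.3]), array([83.3, 80.1]), np.float64(12.9)]
 z 8 13 3910 11.0 [array([578.1, -64.3]), array([83.3, 80.1]), np.float64(12.9)]
 z 18 23 530 19.2 [array([584.6, -62.7]), array([58.4, 62.4]), np.float64(13.1)]
 z 26 36 83 30.2 [array([612.8, -56.3]), array([ 0.5, 56.3]), np.float64(13.0)]
 z 45 55 4189 51.5 [array([599.4, -59.3]), array([27.9, 60.1]), np.float64(12.9)]
block_holder 0.79 [361. 339. 436. 390.] [ 422. -205.   13.]
 z 4 45 499 14.2 [array([ 426.8, -183.1]), array([77.6, 17.3]), np.float64(74.6)]
 z 8 13 195 10.9 [array([ 421.1, -210.8]), array([27. , 12.7]), np.float64(55.0)]
 z 18 23 53 20.6 [array([ 420.8, -202.9]), array([11.2,  2.8]), np.float64(86.4)]
 z 26 36 116 30.5 [array([ 421., -202.]), array([14.2,  2.7]), np.float64(84.7)]
forming_block 0.9 [ 28. 336.  96. 386.] [370. 125.  25.]
 z 4 45 1581 25.4 [array([366.8, 124.6]), array([24. , 47.2]), np.float64(44.8)]
 z 8 13 181 10.6 [array([371.5, 120.1]), array([ 3. , 41.8]), np.float64(9.4)]
 z 18 23 186 20.6 [array([371.8, 120.8]), array([ 2.7, 37.4]), np.float64(9.2)]
 z 26 36 770 31.0 [array([358.7, 120.7]), array([28.3, 34.8]), np.float64(8.7)]
forming_block 0.86 [265. 203. 365. 347.] [554. -71. 116.]
forming_block 0.46 [  0. 272.   6. 312.] [414. 186.   3.]
 z 4 45 71 5.4 [array([412.1, 186.2]), array([ 3.8, 33.2]), np.float64(84.8)]
```

View pics/w3.png

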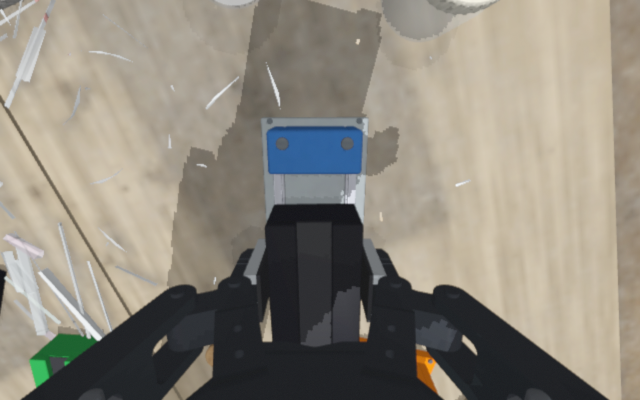

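The block (265–365, 203–347) is in the jaws and lined up with the hood at (315,150). Now I'll measure both in holder axes from this one image.

Run:
```python
from h import *
P=np.load('w3.npz')['P']; a=np.radians(13); o=np.array([546.6,-71.5,0])
H=(P-o)@np.array([[np.cos(a),-np.sin(a),0],[np.sin(a),np.cos(a),0],[0,0,1]])
B=H[203:345,255:375].reshape(-1,3); z=B[(B[:,2]>100)&(B[:,2]<125)&(B[:,0]>16)]
print('z pct',np.nanpercentile(z[:,2],[2,20,50,80,98]))
t=B[(B[:,2]>113)&(B[:,2]<125)&(B[:,0]>24)]; print('top',t.min(0),t.max(0),cv2.minAreaRect(t[:,:2].astype(np.float32)))
for x0 in(24,27,30,33):
    q=t[(t[:,0]>x0)&(t[:,0]<x0+2)]; print(x0,len(q),q[:,1].min() if len(q) else 0,q[:,1].max() if len(q) else 0, np.median(q[:,2]) if len(q) else 0)
h=H[100:200,240:390].reshape(-1,3); h=h[(h[:,2]>48)&(h[:,2]<54)]; print('hood',h.min(0),h.max(0))
r=H[165:215,250:385].reshape(-1,3); r=r[(r[:,2]>16)&(r[:,2]<23)&(r[:,0]<38)]; print('rails',r.min(0),r.max(0))
for s in (1,-1):
    q=r[r[:,1]*s>0]; print(s,np.percentile(q[:,1],[1,50,99]),np.median(q[:,2]))
s=ctrl.read_state(); e=(np.array(s['eef_pos'])-o); print('tcp',e[0]*np.cos(a)+e[1]*np.sin(a),-e[0]*np.sin(a)+e[1]*np.cos(a))
```

```text
z pct [101.53402069 111.24221765 115.3042548  117.00296471 121.49585354]
top [ 24.01189975 -21.70226512 113.0117853 ] [ 32.8168003   22.22955723 118.45952286] ((28.208921432495117, 0.2797584533691406), (8.768680572509766, 43.934425354003906), 0.6361564993858337)
24 264 -21.2449074509663 22.01018100526804 116.72319315522238
27 281 -21.56740884734339 22.06943966757775 116.72191936386263
30 392 -21.611291713061416 21.968010051701604 116.31739049862398
33 0 0 0 0
hood [ 40.24970403 -30.01667441  48.01652103] [68.150452   30.05435569 53.98330509]
rails [  9.41600207 -31.41535457  16.01297275] [33.11221742 31.13897099 20.69446549]
1 [23.32904757 27.22522454 31.04137735] 18.870299044147615
-1 [-31.219342   -27.20754251 -23.37847175] 18.720820313938987
tcp 7.874856011490468 2.674339802027802
```

Request:
play_rows(targets=[[1,0,0,2,0],[1,0,0,4,0],[1,0,0,5.5,0],[1,0,0,6,0],[1,0,0,6,0],[1,0,0,6.1,0],[1,0,0,6.2,0],[1,0,0,6.2,0]])

```text
clock: 6.9
eef_pos: [554.3, -68.8, 58.9]
tool_rot: [3.141, -0.001, 0.227]
force: [0.5, -0.1, -1.0]
width: 42.5
gripper_force: 61.7
```

Request:
play_rows(targets=[[1,0,0,0.1,0],[1,0,0,0.1,0]])

```text
clock: 7.1
eef_pos: [554.0, -68.9, 57.5]
tool_rot: [3.141, -0.0, 0.227]
force: [0.6, -0.0, -1.7]
width: 42.9
gripper_force: 61.7
```

Request:
play_rows(targets=[[1,0,0,0.1,0],[1,0,0,0.1,0]])

```text
clock: 7.3
eef_pos: [554.2, -68.9, 56.7]
tool_rot: [3.141, -0.0, 0.227]
force: [0.9, -0.1, 2.6]
width: 43.0
gripper_force: 62.3
```

Request:
play_rows(targets=[[1,0,0,0.1,0],[1,0,0,0.1,0]])

```text
clock: 7.5
eef_pos: [554.4, -68.9, 56.0]
tool_rot: [3.141, -0.001, 0.227]
force: [0.3, -0.2, 7.3]
width: 42.8
gripper_force: 62.8
```

Request:
play_rows(targets=[[1,0,0,0.1,0],[1,0,0,0.1,0]])

```text
clock: 7.7
eef_pos: [554.7, -68.9, 55.4]
tool_rot: [3.141, -0.001, 0.227]
force: [0.1, 0.4, 9.2]
width: 42.5
gripper_force: 63.0
```

Request:
play_rows(targets=[[1,0,0,0.1,0],[1,0,0,0.1,0]])

```text
clock: 7.9
eef_pos: [555.2, -69.1, 54.5]
tool_rot: [3.141, -0.002, 0.227]
force: [0.5, 0.3, 9.3]
width: 42.7
gripper_force: 63.1
```

Request:
play_rows(targets=[[1,0,0,0.1,0],[1,0,0,0.1,0]])

```text
clock: 8.1
eef_pos: [555.5, -68.9, 53.8]
tool_rot: [3.14, -0.003, 0.227]
force: [1.2, 0.1, 10.9]
width: 43.0
gripper_force: 63.4
```

Request:
play_rows(targets=[[1,0,0,0.1,0],[1,0,0,0.1,0],[1,0,0,0.2,0],[1,0,0,0.2,0]])

```text
clock: 8.5
eef_pos: [556.4, -68.9, 51.9]
tool_rot: [3.14, -0.005, 0.227]
force: [2.2, 0.3, 10.7]
width: 42.8
gripper_force: 63.5
```

Request:
play_rows(targets=[[1,0,0,0.1,0],[1,0,0,0.1,0]])

```text
clock: 8.7
eef_pos: [556.8, -68.8, 51.0]
tool_rot: [3.14, -0.006, 0.228]
force: [3.1, 0.2, 9.7]
width: 42.8
gripper_force: 63.6
```

```bash
cat > hm.py <<'E'
from h import *
import sys
im,d,P=shot('wrist'); n=sys.argv[1]; cv2.imwrite(f'pics/{n}.png',im[...,::-1]); s=ctrl.read_state()
a=np.radians(13); o=np.array([546.6,-71.5,0]); M=np.array([[np.cos(a),-np.sin(a),0],[np.sin(a),np.cos(a),0],[0,0,1]])
H=(P-o)@M; np.savez(n+'.npz',im=im,H=H); print('tcp H',(np.array(s['eef_pos'])-o)@M,np.round(s['force'],1))
q=H.reshape(-1,3); q=q[(abs(q[:,1])<20)&(abs(q[:,1])>10)]
for x in range(-70,50,4):
    w=q[(q[:,0]>x)&(q[:,0]<x+4)]
    if len(w)>10: print(x+2,len(w),np.round(np.percentile(w[:,2],[10,50,90]),1))
E
python3 hm.py w4
```

```text
tcp H [10.53569648  0.31134219 51.0053878 ] [ 2.3 -0.4 10.1]
-24 117 [49.9 50.5 51.2]
-20 309 [49.8 50.5 51.2]
-16 318 [49.3 50.  50.8]
-12 316 [48.9 49.7 50.3]
-8 330 [48.5 49.3 49.9]
-4 323 [48.1 48.9 49.6]
0 330 [47.8 48.4 49.2]
4 342 [47.3 48.  48.8]
8 359 [47.  47.6 48.3]
12 345 [46.5 47.2 48. ]
16 365 [46.1 46.8 47.6]
20 1040 [ 46.1 101.4 110. ]
24 579 [ 45.4  46.5 110.6]
28 4926 [ 95.4 111.6 121.6]
32 1844 [ 45.  122.5 125. ]
36 358 [36.1 41.9 45. ]
40 150 [50.6 51.1 51.8]
44 431 [50.8 51.5 52.2]
48 440 [50.9 51.6 52.5]
```

View pics/w4.png

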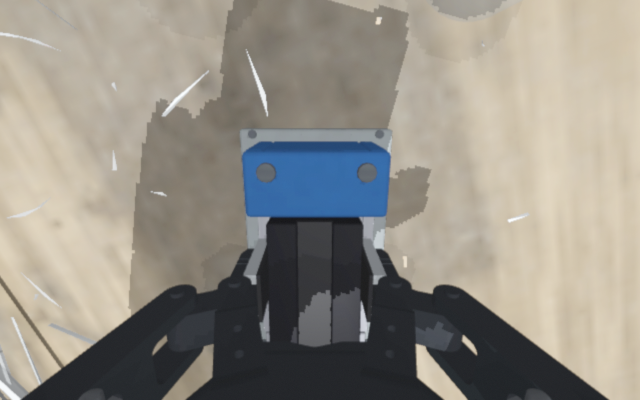

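Request:
play_rows(targets=[[1,-0.1,0,0.1,0],[1,-0.1,0,0.1,0],[1,-0.1,0,0.1,0]])

```text
clock: 9.05
eef_pos: [557.0, -68.7, 50.4]
tool_rot: [3.14, -0.008, 0.228]
force: [3.8, 0.4, 10.2]
width: 42.8
gripper_force: 63.8
```

Request:
play_rows(targets=[[1,0,0,0.1,0],[1,0,0,0.1,0],[1,0,0,0.1,0]])

```text
clock: 9.35
eef_pos: [557.3, -68.7, 49.4]
tool_rot: [3.14, -0.009, 0.228]
force: [5.0, 1.1, 10.0]
width: 42.8
gripper_force: 63.9
```

```bash
python3 hm.py w5 | grep -E "tcp|^-?(20|16|12|8|4|0|32|36) "
```

```text
tcp H [11.12903869  0.29467343 49.42377891] [5.3 0.9 9.8]
-20 310 [49.1 49.8 50.4]
-16 321 [48.5 49.4 50.2]
-12 335 [48.  48.8 49.5]
-8 334 [47.6 48.4 49.2]
-4 336 [47.1 47.9 48.6]
0 331 [46.6 47.3 48.1]
4 354 [46.1 46.8 47.7]
8 357 [45.6 46.3 47. ]
12 360 [45.1 45.8 46.6]
16 371 [44.4 45.2 46.1]
20 874 [ 44.3  98.9 107.4]
32 2269 [ 43.3 121.  123.4]
36 327 [36.3 41.9 43.4]
```

The block is now tilted 7.3°, front end down at the floor in front of the hood and tail on the end wall. Release and regrip near the tail.

Request:
play_rows(targets=[[0.45,0,0,-0.1,0],[0.4,0,0,-0.1,0],[0.3,0,0,-0.1,0],[0.1,0,0,-0.2,0],[0,0,0,-0.4,0],[0,0,0,-0.4,0]])

```text
clock: 10.0
eef_pos: [553.0, -69.1, 51.5]
tool_rot: [3.142, -0.0, 0.227]
force: [-0.3, 0.4, -0.1]
width: 85.3
gripper_force: 0.0
```

```bash
python3 hm.py w6 | grep -E "tcp|^-?(36|28|20|16|12|8|4|0|20|24|28|32|36) "
python3 - <<'E'
from h import *
z=np.load('w6.npz');H=z['H'].reshape(-1,3)
for x in(-20,-10,0,10,25):
    q=H[(abs(H[:,0]-x)<2)&(abs(H[:,2]-48)<6)&(abs(H[:,1])<26)]; print(x,len(q),q[:,1].min(),q[:,1].max())
q=H[(abs(H[:,2]-43)<5)&(abs(H[:,1])<16)&(abs(H[:,1])>11)]; print('front',np.percentile(q[:,0],[95,99,100]))
E
```

```text
tcp H [ 6.78113988  0.92298549 51.37904235] [ 0.2 -0.  -0.4]
-28 139 [50.1 50.8 51.4]
-24 320 [49.8 50.5 51.4]
-20 331 [49.2 50.  50.7]
-16 315 [48.8 49.5 50.2]
-12 329 [48.2 49.  49.7]
-8 334 [47.7 48.4 49.2]
-4 329 [47.1 47.9 48.6]
0 351 [46.5 47.4 48.1]
4 342 [46.  46.9 47.6]
8 349 [45.5 46.3 47.1]
12 358 [45.1 45.9 46.6]
16 1300 [ 45.1 102.9 111.3]
20 1831 [ 44.7 108.9 114.6]
24 1125 [ 44.  115.5 121.2]
28 2242 [ 43.9 123.  125.3]
32 391 [42.4 43.2 44. ]
36 352 [34.1 41.3 43.1]
-20 686 -21.22440423580759 22.38647039874121
-10 726 -20.939570023447185 22.663287457514752
0 724 -21.252568969846735 22.348918801790553
10 560 -20.883667465552936 22.592944236042705
25 521 -21.04337399546461 22.749630615786636
front [35.21424673 67.99258691 68.14197646]
```

Request:
play_rows(targets=[[0,-1,0,-0.6,0],[0,-2.5,0,-0.4,0],[0,-4,0.05,-0.2,0],[0,-4,0.05,-0.2,0],[0,-4,0.05,-0.2,0],[0.4,-4,0.05,-0.2,0],[0.6,-4,0.05,-0.2,0],[1,-4,0.05,-0.2,0],[1,-4,0.05,-0.2,0],[1,-4,0.05,-0.2,0]])

```text
clock: 11.05
eef_pos: [514.7, -78.2, 53.6]
tool_rot: [3.142, -0.001, 0.227]
force: [0.5, -0.3, 3.6]
width: 43.0
gripper_force: 60.4
```

Request:
play_rows(targets=[[1,0,0,0,0],[1,0,0,0,0],[1,0,0,0,0]])

```text
clock: 11.35
eef_pos: [514.8, -78.2, 53.6]
tool_rot: [3.142, -0.001, 0.227]
force: [0.4, 1.6, 5.2]
width: 42.9
gripper_force: 60.5
```

```bash
python3 hm.py w7 | grep -E "tcp|^-?(36|28|20|16|12|8|4|0|20|24|28|32|36) "
```

```text
tcp H [-32.55174896   0.60580744  53.63969901] [-0.3  2.1  6.2]
-36 354 [51.3 52.  52.8]
-32 360 [50.7 51.4 52.3]
-28 369 [50.2 51.  51.7]
-24 569 [ 49.8  50.9 104.7]
-20 1075 [ 49.6 106.2 114.5]
-16 3920 [ 94.7 111.8 118.6]
-12 2839 [ 49.3 124.7 127.3]
-8 396 [47.5 48.4 49.1]
-4 404 [47.  47.8 48.6]
0 404 [46.5 47.4 48.2]
4 413 [46.1 46.8 47.5]
8 430 [45.5 46.2 47.1]
12 417 [45.  45.8 46.5]
16 432 [44.4 45.2 46.1]
20 444 [43.8 44.7 45.4]
24 439 [43.4 44.2 45.1]
28 472 [42.8 43.7 44.6]
32 473 [42.2 43.1 44. ]
36 499 [10.4 11.6 43. ]
```

View pics/w7.png

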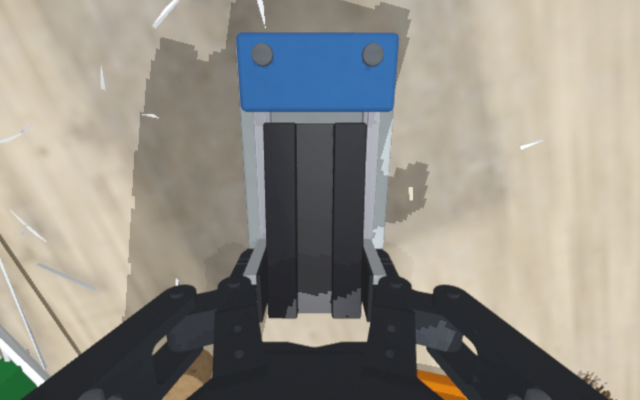

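Request:
play_rows(targets=[[1,0.2,0,0,0],[1,0.4,0,0.02,0],[1,0.6,0,0.04,0],[1,0.8,0,0.06,0],[1,0.8,0,0.06,0],[1,0.8,0,0.06,0]])

```text
clock: 12.0
eef_pos: [516.2, -78.1, 53.4]
tool_rot: [-3.141, 0.011, 0.226]
force: [-12.4, -1.0, 21.3]
width: 42.6
gripper_force: 62.6
```

Request:
play_rows(targets=[[1,0.1,0,0,0],[1,0.2,0,0.02,0],[1,0.2,0,0.02,0]])

```text
clock: 12.3
eef_pos: [516.3, -78.0, 53.4]
tool_rot: [-3.14, 0.014, 0.225]
force: [-15.9, -1.0, 26.9]
width: 42.8
gripper_force: 63.4
```

```bash
python3 hm.py w8 | grep -E "tcp|^-?(40|36|32|28|8|4|0|20|24|28|32|36) "
```

```text
tcp H [-30.99233226   0.42879476  53.37857751] [-15.7  -2.9  27.2]
-40 348 [51.8 52.5 53.3]
-36 356 [51.1 52.  52.7]
-32 361 [50.7 51.4 52.3]
-28 368 [50.1 51.  51.6]
-24 374 [49.5 50.4 51.1]
-20 1160 [ 49.7 104.1 112.6]
-8 1610 [ 48.3 124.6 127.1]
-4 418 [47.1 47.8 48.7]
0 401 [46.5 47.3 48.1]
4 420 [46.  46.8 47.6]
8 420 [45.4 46.2 47.2]
20 451 [44.  44.8 45.5]
24 451 [43.3 44.1 44.9]
28 456 [42.8 43.7 44.5]
32 473 [42.4 43.2 44. ]
36 612 [10.6 41.9 43.2]
40 260 [49.8 51.  52. ]
```

The push jams: the front corner digs into the floor (Fz 27). I'll back off, lift the block about 1 mm clear of the floor and slide it forward free.

Request:
play_rows(targets=[[1,-0.5,0,-0.05,0],[1,-0.9,0,-0.1,0],[1,-0.9,0,-0.1,0],[1,-0.9,0,-0.1,0]])

```text
clock: 12.75
eef_pos: [514.6, -78.6, 53.7]
tool_rot: [3.142, 0.001, 0.227]
force: [-1.3, 0.3, 7.4]
width: 42.9
gripper_force: 61.4
```

Request:
play_rows(targets=[[1,0,0,-0.1,0],[1,0,0,-0.1,0],[1,0,0,-0.1,0]])

```text
clock: 13.05
eef_pos: [514.8, -78.3, 54.0]
tool_rot: [-3.141, 0.001, 0.227]
force: [-0.6, -0.7, -1.0]
width: 43.0
gripper_force: 61.0
```

```bash
python3 hm.py w9 | grep -E "tcp|^-?(40|36|32|28|8|4|0|20|24|28|32|36) "
```

```text
tcp H [-32.45835125   0.55134828  54.07160921] [ 0.2 -0.2 -2.6]
-40 352 [52.2 53.  53.7]
-36 357 [51.6 52.4 53.1]
-32 358 [51.  51.8 52.7]
-28 363 [50.6 51.3 52.1]
-24 534 [ 50.1  51.1 104.8]
-20 1101 [ 50.  106.2 114.8]
-8 392 [47.8 48.6 49.4]
-4 404 [47.3 48.2 48.9]
0 397 [46.7 47.6 48.5]
4 418 [46.2 47.  47.8]
8 416 [45.7 46.5 47.4]
20 446 [44.1 44.9 45.7]
24 440 [43.6 44.4 45.3]
28 466 [43.  43.8 44.7]
32 467 [42.5 43.3 44.1]
36 501 [10.5 11.6 43.1]
40 332 [11.  50.7 51.8]
```

Request:
play_rows(targets=[[1,0,0,-0.05,0],[1,0.2,0,-0.05,0],[1,0.4,0,-0.05,0],[1,0.6,0,-0.05,0],[1,0.6,0,-0.05,0],[1,0.6,0,-0.05,0]])

```text
clock: 13.7
eef_pos: [521.0, -76.9, 55.0]
tool_rot: [3.142, -0.0, 0.227]
force: [-0.0, 0.1, -2.3]
width: 43.0
gripper_force: 61.0
```

Request:
play_rows(targets=[[1,0.2,0,0,0],[1,0.3,0,0,0],[1,0.3,0,0,0],[1,0.3,0,0,0]])

```text
clock: 14.1
eef_pos: [523.9, -76.3, 55.0]
tool_rot: [-3.142, 0.0, 0.227]
force: [-0.3, -0.5, -1.6]
width: 42.9
gripper_force: 61.0
```

```bash
python3 hm.py w10 | grep -E "tcp|^-?(40|36|32|28|8|4|0|20|24|28|32|36) "
```

```text
tcp H [-23.30524515   0.44253122  55.01227177] [-0.1  0.5 -1.6]
-40 351 [54.3 55.1 55.9]
-36 346 [53.8 54.6 55.4]
-32 350 [53.4 54.1 54.9]
-28 352 [52.8 53.5 54.2]
-24 366 [52.2 53.  53.8]
-20 365 [51.8 52.5 53.3]
-8 1231 [ 50.6 108.6 118.1]
-4 5496 [101.4 120.  128.1]
0 425 [49.1 49.9 51. ]
4 398 [48.5 49.3 50.2]
8 395 [47.9 48.8 49.5]
20 418 [46.3 47.2 48. ]
24 441 [45.9 46.7 47.6]
28 446 [45.3 46.1 46.9]
32 445 [44.9 45.6 46.4]
36 462 [44.2 45.  46. ]
40 391 [44.2 49.8 51.7]
```

Request:
play_rows(targets=[[1,0.1,0,0,0],[1,0.2,0,0,0],[1,0.3,0,0,0],[1,0.3,0,0,0]])

```text
clock: 14.55
eef_pos: [525.2, -76.0, 54.9]
tool_rot: [-3.141, 0.003, 0.226]
force: [-5.4, -1.5, 2.4]
width: 43.1
gripper_force: 61.1
```

Request:
play_rows(targets=[[1,0.1,0,0,0],[1,0.2,0,0,0],[1,0.2,0,0,0]])

```text
clock: 14.85
eef_pos: [526.2, -75.8, 54.9]
tool_rot: [-3.141, 0.005, 0.226]
force: [-7.4, -1.0, 4.1]
width: 42.6
gripper_force: 61.3
```

Request:
play_rows(targets=[[1,0.1,0,0,0],[1,0.2,0,0,0],[1,0.2,0,0,0]])

```text
clock: 15.15
eef_pos: [527.1, -75.5, 54.8]
tool_rot: [-3.141, 0.007, 0.226]
force: [-9.3, -1.7, 6.3]
width: 42.8
gripper_force: 61.5
```

Request:
play_rows(targets=[[1,0.1,0,0,0],[1,0.15,0,0,0],[1,0.15,0,0,0]])

```text
clock: 15.45
eef_pos: [527.8, -75.4, 54.7]
tool_rot: [-3.141, 0.009, 0.226]
force: [-9.8, -1.7, 5.8]
width: 42.7
gripper_force: 61.6
```

```bash
python3 hm.py w11 | grep -E "tcp|^-?(40|36|32|28|8|4|0|20|24|28|32|36) "
python3 - <<'E'
from h import *
H=np.load('w11.npz')['H']; im=np.load('w11.npz')['im']
q=H.reshape(-1,3); q=q[(abs(q[:,1])<20)&(abs(q[:,1])>10)&(q[:,2]>47)&(q[:,2]<65)&(q[:,0]<-20)]; print('rearmost seen',q[:,0].min())
s=ctrl.read_state(); print(np.round(s['force'],1),np.round(s['torque'],2))
E
```

```text
tcp H [-19.23857613   0.45058352  54.73699952] [-9.5 -2.3  5.4]
-40 152 [54.3 55.  55.7]
-36 345 [54.2 54.9 55.6]
-32 335 [53.6 54.3 55.2]
-28 359 [53.1 53.8 54.6]
-24 354 [52.4 53.3 54. ]
-20 362 [52.  52.8 53.5]
-8 1239 [ 50.9 105.9 114.7]
-4 579 [ 49.9  51.  114.1]
0 5851 [100.6 117.8 127.2]
4 753 [ 49.   50.7 128.6]
8 400 [48.2 49.  49.8]
20 439 [46.6 47.4 48.2]
24 424 [46.1 46.9 47.6]
28 429 [45.6 46.4 47.2]
32 445 [45.  45.8 46.7]
36 448 [44.4 45.3 46. ]
40 374 [44.6 50.1 51.7]
rearmost seen -41.12158898644895
[-9.5 -2.3  5.4] [-0.41  1.84  0.03]
```

View pics/w11.png

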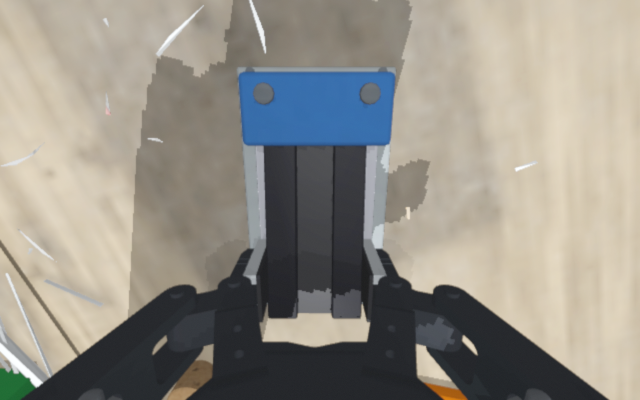

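Request:
play_rows(targets=[[1,0.1,0,0.02,0],[1,0.2,0,0.04,0],[1,0.3,0,0.06,0],[1,0.3,0,0.06,0]])

```text
clock: 15.9
eef_pos: [529.1, -75.1, 54.0]
tool_rot: [-3.14, 0.012, 0.225]
force: [-12.9, -3.2, 7.4]
width: 42.7
gripper_force: 62.0
```

```bash
cat > re.py <<'E'
from h import *
import sys
H=np.load(sys.argv[1]+'.npz')['H'].reshape(-1,3)
q=H[(abs(H[:,1])<20)&(abs(H[:,1])>10)&(H[:,2]>40)&(H[:,2]<60)&(H[:,0]<-18)]
p=np.polyfit(q[:,0],q[:,2],1); r=np.percentile(q[:,0],.3); th=np.arctan(-p[0])
print('slope',-p[0],'rear top x',r,'rear bottom x',r-32*np.sin(th),'rear bottom z',np.polyval(p,r)-.9-32*np.cos(th),'front x',r-32*np.sin(th)+90*np.cos(th),'front z',np.polyval(p,r)-.9-32*np.cos(th)-90*np.sin(th))
E
python3 hm.py w12|grep tcp; python3 re.py w11; python3 re.py w12
```

```text
Traceback (most recent call last):
  File "hm.py", line 1, in <module>
    from h import *
  File "h.py", line 1, in <module>
    import numpy as np, cv2
  File "re.py", line 3, in <module>
    H=np.load(sys.argv[1]+'.npz')['H'].reshape(-1,3)
NameError: name 'np' is not defined
Traceback (most recent call last):
  File "re.py", line 1, in <module>
    from h import *
  File "h.py", line 1, in <module>
    import numpy as np, cv2
  File "re.py", line 3, in <module>
    H=np.load(sys.argv[1]+'.npz')['H'].reshape(-1,3)
NameError: name 'np' is not defined
Traceback (most recent call last):
  File "re.py", line 1, in <module>
    from h import *
  File "h.py", line 1, in <module>
    import numpy as np, cv2
  File "re.py", line 3, in <module>
    H=np.load(sys.argv[1]+'.npz')['H'].reshape(-1,3)
NameError: name 'np' is not defined
```

My helper's name `re.py` shadows the standard `re` module, so I'm renaming it.

```bash
mv re.py edge.py; python3 hm.py w12|grep tcp; python3 edge.py w11; python3 edge.py w12
```

```text
tcp H [-17.87609175   0.5180126   53.94142134] [-12.7  -2.9   7.4]
slope 0.1267250275017407 rear top x -40.45495319303135 rear bottom x -44.47797937721299 rear bottom z 22.707406189480807 front x 44.80794437494747 front z 11.392645046469951
slope 0.13096337477612666 rear top x -38.93057949263625 rear bottom x -43.085923987308334 rear bottom z 22.02999660300793 front x 46.15205121944881 front z 10.343090211742696
```

Request:
play_rows(targets=[[1,0,0,0.1,0],[1,0,0,0.2,0],[1,0,0,0.2,0]])

```text
clock: 16.25
eef_pos: [528.5, -75.3, 52.3]
tool_rot: [-3.14, 0.013, 0.225]
force: [-15.2, -1.4, 12.2]
width: 43.2
gripper_force: 62.7
```

Request:
play_rows(targets=[[1,0,0,0.1,0],[1,0,0,0.2,0],[1,0,0,0.2,0]])

```text
clock: 16.55
eef_pos: [527.8, -75.4, 50.2]
tool_rot: [-3.14, 0.014, 0.225]
force: [-15.9, -3.9, 13.1]
width: 43.0
gripper_force: 62.9
```

```bash
python3 hm.py w13|grep tcp; python3 edge.py w13
```

```text
tcp H [-19.1619772    0.44799344  50.19959842] [-14.9  -3.1  12.5]
slope 0.07993070779845053 rear top x -41.253463516806875 rear bottom x -43.803114378803386 rear bottom z 17.27312583343698 front x 45.91075463192743 front z 10.102232784071788
```

Request:
play_rows(targets=[[1,-0.1,0,0.1,0],[1,-0.2,0,0.2,0],[1,-0.2,0,0.2,0]])

```text
clock: 16.9
eef_pos: [527.1, -75.6, 48.4]
tool_rot: [-3.14, 0.011, 0.225]
force: [-14.4, -3.4, 12.2]
width: 42.8
gripper_force: 63.1
```

Request:
play_rows(targets=[[1,-0.1,0,0.1,0],[1,-0.2,0,0.15,0],[1,-0.2,0,0.15,0]])

```text
clock: 17.2
eef_pos: [526.5, -75.7, 47.1]
tool_rot: [-3.141, 0.009, 0.225]
force: [-12.0, -2.0, 10.8]
width: 43.1
gripper_force: 63.1
```

```bash
python3 hm.py w14|grep tcp; python3 edge.py w14
```

```text
tcp H [-20.4741771    0.38738999  47.10746392] [-12.8  -2.1  11.2]
slope 0.03300806529142328 rear top x -42.28599267943855 rear bottom x -43.341675824844515 rear bottom z 13.218785276129061 front x 46.60933524594839 front z 10.249676429674793
```

Request:
play_rows(targets=[[1,-0.1,0,0.1,0],[1,-0.2,0,0.15,0],[1,-0.2,0,0.15,0]])

```text
clock: 17.55
eef_pos: [526.1, -75.8, 45.9]
tool_rot: [-3.141, 0.006, 0.226]
force: [-9.4, -2.2, 11.3]
width: 42.7
gripper_force: 63.2
```

Request:
play_rows(targets=[[1,-0.1,0,0.1,0],[1,-0.1,0,0.1,0]])

```text
clock: 17.75
eef_pos: [525.6, -75.9, 44.9]
tool_rot: [-3.141, 0.005, 0.226]
force: [-9.6, -1.0, 9.9]
width: 43.1
gripper_force: 63.3
```

```bash
python3 hm.py w15|grep tcp; python3 edge.py w15
```

```text
tcp H [-21.4280634    0.37727295  44.9222019 ] [-8.5 -1.6  9.2]
slope 0.0013949703079875417 rear top x -43.93797046672392 rear bottom x -43.98260947314708 rear bottom z 10.43189185592328 front x 46.01730295958352 front z 10.306344650358142
```

Request:
play_rows(targets=[[1,-0.1,0,0.05,0],[1,-0.2,0,0.05,0],[1,-0.3,0,0.05,0],[1,-0.3,0,0.05,0]])

```text
clock: 18.2
eef_pos: [525.5, -76.0, 44.8]
tool_rot: [3.141, -0.001, 0.227]
force: [-4.9, -0.5, 7.5]
width: 43.2
gripper_force: 62.9
```

Request:
play_rows(targets=[[1,-0.1,0,0.05,0],[1,-0.2,0,0.05,0],[1,-0.2,0,0.05,0]])

```text
clock: 18.5
eef_pos: [525.2, -76.1, 44.7]
tool_rot: [3.141, -0.004, 0.227]
force: [-2.4, 0.3, 9.4]
width: 42.8
gripper_force: 63.1
```

```bash
python3 hm.py w16|grep tcp; python3 edge.py w16
```

```text
tcp H [-21.88803628   0.34574797  44.68635459] [-3.5 -0.   8.6]
slope -0.004299207220846027 rear top x -44.045189572891985 rear bottom x -43.90761621321581 rear bottom z 10.099616591874053 front x 46.091552055091206 front z 10.486541665963296
```

Request:
play_rows(targets=[[0.4,0,0,-0.1,0],[0.2,0,0,-0.2,0],[0,0,0,-0.3,0],[0,0,0,-0.4,0],[0,0,0,-0.4,0],[0,0,0,-2,0],[0,0,0,-5,0],[0,0,0,-8,0],[0,0,0,-8,0],[0,0,0,-8,0]])

```text
clock: 19.55
eef_pos: [523.7, -76.5, 123.9]
tool_rot: [3.141, -0.001, 0.227]
force: [-0.3, 0.0, 0.4]
width: 85.7
gripper_force: 0.0
```

```bash
python3 hm.py w17; python3 edge.py w17
```

```text
tcp H [-24.03963915   0.52979878 123.12100809] [ 0.5  0.1 -0.3]
-64 73 [10.  11.  11.6]
-60 48 [10.5 11.1 11.9]
-44 94 [42.5 43.3 44. ]
-40 132 [42.7 43.4 44. ]
-36 146 [42.7 43.4 44.1]
-32 149 [42.5 43.3 44. ]
-28 141 [42.6 43.3 44.1]
-24 147 [42.6 43.3 44.3]
-20 158 [42.5 43.3 43.9]
-16 156 [42.5 43.3 44.2]
-12 2579 [173.5 180.8 186.6]
-8 321 [ 42.8 185.  189.2]
-4 2643 [188.2 195.1 197.6]
0 172 [42.3 43.1 44.2]
4 161 [42.1 43.2 43.9]
8 174 [42.3 43.1 43.8]
12 178 [42.4 43.1 43.9]
16 178 [42.3 43.1 43.8]
20 181 [42.2 43.2 44. ]
24 180 [42.2 43.  43.9]
28 183 [42.2 43.1 43.9]
32 185 [42.2 43.1 43.9]
36 199 [42.3 42.9 43.8]
40 177 [42.7 49.6 51.5]
44 232 [50.7 51.6 52.3]
48 235 [50.7 51.6 52.4]
slope 0.00302397675728748 rear top x -44.58117642591831 rear bottom x -44.67794323971358 rear bottom z 10.468603086190296 front x 45.32164526351432 front z 10.196446422391096
```

View pics/w17.png

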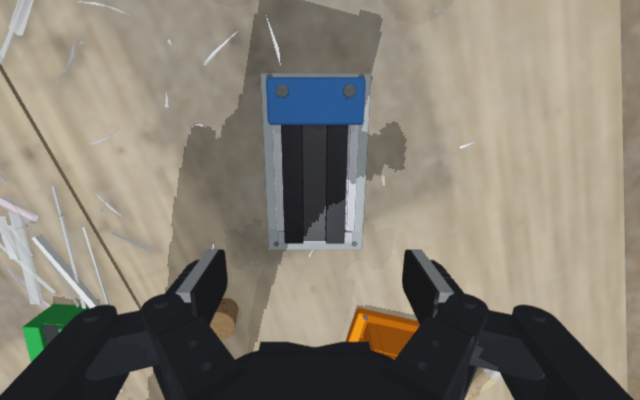

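The block lies under the hood, behind the end wall and in the rails, at (315,185) in the image. The tail still reads about 0.3 mm high, so I'll press it down with half-closed fingertips on the two lips.

Request:
play_rows(targets=[[0.67,-0.5,0,0,0],[0.67,-1.1,0,0,0],[0.67,-1.1,0,1,0],[0.67,-1.1,0,3,0],[0.67,-1.1,0,4.5,0],[0.67,-1.1,0,4.8,0],[0.67,-1.1,0,4.8,0],[0.67,-1.1,0,4.8,0]])

```text
clock: 20.4
eef_pos: [512.9, -78.9, 75.6]
tool_rot: [3.141, -0.0, 0.227]
force: [-0.3, -0.2, -0.3]
width: 28.3
gripper_force: 0.0
```

Request:
play_rows(targets=[[0.67,0,0,0.1,0],[0.67,0,0,0.2,0],[0.67,0,0,0.3,0],[0.67,0,0,0.3,0]])

```text
clock: 20.8
eef_pos: [512.7, -78.9, 72.5]
tool_rot: [3.142, -0.0, 0.227]
force: [-0.1, 0.4, -1.0]
width: 28.4
gripper_force: 0.0
```

Request:
play_rows(targets=[[0.67,0,0,0.1,0],[0.67,0,0,0.2,0],[0.67,0,0,0.2,0]])

```text
clock: 21.1
eef_pos: [512.6, -78.9, 70.3]
tool_rot: [-3.142, 0.0, 0.227]
force: [-0.2, 0.2, 0.4]
width: 28.6
gripper_force: 0.0
```

Request:
play_rows(targets=[[0.67,0,0,0.1,0],[0.67,0,0,0.2,0],[0.67,0,0,0.2,0]])

```text
clock: 21.4
eef_pos: [512.6, -78.9, 68.3]
tool_rot: [-3.142, 0.0, 0.227]
force: [0.3, -0.9, 0.3]
width: 28.1
gripper_force: 0.0
```

Request:
play_rows(targets=[[0.67,0,0,0.1,0],[0.67,0,0,0.1,0]])

```text
clock: 21.6
eef_pos: [512.6, -78.9, 67.3]
tool_rot: [-3.142, 0.0, 0.227]
force: [0.3, 0.2, 0.2]
width: 28.0
gripper_force: 0.0
```

Request:
play_rows(targets=[[0.67,0,0,0.1,0],[0.67,0,0,0.1,0]])

```text
clock: 21.8
eef_pos: [512.6, -78.9, 66.8]
tool_rot: [3.142, 0.0, 0.227]
force: [-1.3, -0.3, 4.0]
width: 28.2
gripper_force: 2.2
```

Contact. Press to about 12 N.

Request:
play_rows(targets=[[0.67,0,0,0.1,0],[0.67,0,0,0.1,0]])

```text
clock: 22.0
eef_pos: [512.6, -78.9, 66.7]
tool_rot: [3.141, -0.0, 0.227]
force: [-3.6, 1.2, 14.4]
width: 28.2
gripper_force: 7.2
```

Request:
play_rows(targets=[[0.67,0,0,0.05,0],[0.67,0,0,0.05,0],[0.67,0,0,0.05,0]])

```text
clock: 22.3
eef_pos: [512.6, -78.9, 66.7]
tool_rot: [3.141, -0.0, 0.227]
force: [-3.8, 1.1, 19.2]
width: 28.5
gripper_force: 9.6
```

Firm at 66.7 with no further movement. Retract and check.

Request:
play_rows(targets=[[0.67,0,0,-0.2,0],[0.67,0,0,-0.5,0],[0.67,0,0,-2,0],[0.67,0,0,-5,0],[0.3,1.1,0,-5.9,0],[0,1.1,0,-5.9,0],[0,1.1,0,-5.9,0],[0,1.1,0,-5.9,0]])

```text
clock: 23.1
eef_pos: [522.1, -76.5, 123.0]
tool_rot: [-3.141, 0.002, 0.227]
force: [-0.1, -0.6, -0.7]
width: 83.8
gripper_force: 0.0
```

```bash
python3 hm.py w18; python3 edge.py w18
python3 - <<'E'
from h import *
for n in ('scene','wrist'):
    im,d,P=shot(n)
    for t in ['frit_jar','beaker']:
        for r in ctrl.trace(n,t)[:1]: print(n,t,round(r['confidence'],2),np.round(r['bbox']),np.round(np.nanmedian(P[r['pixels']],0)))
E
```

```text
tcp H [-24.94215451   0.64614661 122.92027321] [-0.1 -0.  -0.5]
-64 92 [10.2 10.9 11.7]
-60 48 [10.4 11.1 11.8]
-44 91 [42.2 43.  44. ]
-40 147 [42.4 43.1 43.9]
-36 144 [42.2 43.  43.8]
-32 144 [42.2 43.  43.8]
-28 145 [42.3 43.1 43.9]
-24 152 [42.3 43.  43.9]
-20 152 [42.3 43.1 43.8]
-16 631 [ 42.9 173.7 182. ]
-12 2041 [173.3 180.4 185.9]
-8 782 [ 42.9 187.1 190.4]
-4 2271 [190.6 194.6 196.8]
0 174 [42.2 43.1 43.9]
4 173 [42.2 43.  43.9]
8 170 [42.3 42.9 43.9]
12 167 [42.2 43.1 43.8]
16 182 [42.2 43.  43.8]
20 182 [42.3 43.1 43.9]
24 186 [42.4 43.  43.9]
28 196 [42.2 43.1 43.8]
32 180 [42.1 43.1 43.9]
36 182 [41.9 43.1 43.9]
40 190 [42.4 48.7 51.6]
44 228 [50.7 51.6 52.5]
48 230 [50.7 51.6 52.4]
slope -0.00026485938149452726 rear top x -44.77566050445271 rear bottom x -44.76718500454216 rear bottom z 10.144817225842832 front x 45.23281183868587 front z 10.16865456934124
scene frit_jar 0.66 [300. 205. 368. 265.] [531. -96.  11.]
scene beaker 0.77 [356. 155. 385. 197.] [699.   9.  68.]
```

Perfectly flat now (slope about 0, seated at x about 0), with the gripper clear. I'm handing in.

```bash
python3 -c "
from cell import ctrl
print(ctrl.finish_job())"
```

```text
the job is handed in; nothing more can be done
None
```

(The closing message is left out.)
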